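# Set the hen-house light timer by running a fingertip round its tabs

## Robot

A 6-joint arm with a two-finger parallel gripper is mounted at the origin on the work surface. World frame = base frame: x ahead of the robot, y to its left, z up, the work surface at z = 0. Lengths are in m, angles in rad, forces in N, time in s.
With the tool pointing down it reaches from about 0.275 to 1 m from the base axis. Payload 8.4 kg.
Tool frame: the origin (TCP) lies midway between the tips of the shut fingers; the grasp point (between the pads) lies behind it (robot.grasp_offset is the z of the grasp point in the tool frame, in m); z points along the fingers, x is the direction in which the jaws open and shut, and the axes are right-handed (so a half turn about z gives the same grasp; the last joint's range is limited). The gripper opens to 85 mm and grips with 20 to 120 N. Pads are 22 mm wide; open, the fingers measure 114 mm over their backs; the gripper's body (76 mm by 85 mm) begins 54 mm behind the grasp point. The pads swing forward as they close: fully open they stand 13 mm farther back than shut.
Start: joints at [1.325, 0.353, 1.633, -0, 1.155, -0.002], TCP at [0.151, 0.607, 0.231] pointing down, gripper open.
Joint ranges: [-2.63, 2.63], [-0.92, 2.1], [0.06, 2.66], [-1.3, 4.44], [0, 2.69], [-3.02, 3.02]. Speed limits (rad/s): [2.22, 2.22, 2.79, 3.14, 3.14, 3.14].

## Interface

Orientations are given as [roll, pitch, yaw] about the fixed x, y, z axes, in that order (R = Rz(yaw) Ry(pitch) Rx(roll)).
In Python, from plant import robot, viewer gives the robot as it stands. The module is installed in compiled form; this text tells all that it offers.
- The arm moves only by the tool move_arm, never from a script. Its argument "plan" is a list of rows, each a list of 7 numbers: the turn, a rotation vector about the tool's x, y, z in degrees, then the shift along the tool's x, y, z in m, then the gripper command: -1 is fully open, 1 is shut, values between are in proportion. In form: [[rx, ry, rz, tx, ty, tz, hand], ...]. A call has 1 to 20 rows; each row is the pose to reach, as a shift and turn from the pose measured when the call began, along the tool's axes at that moment; what a row does not reach only later rows make up. A row lasts 1/12 s, in which the tool goes at most 41.7 mm and 7.16 degrees, less where a joint would pass 70% of its speed; a pose out of reach is approached as far as the arm can. A call with a gripper value outside its range is refused whole. The fingers move at their own pace and stop on an object; "squeeze" is the grip in N (left out, the last holds). Time passes only in rows, so rows that repeat a pose let the fingers close. It gives the time, the measured TCP pose, the force and the opening at its end, in the units of the state.
- robot.state(): the state, without advancing time (a new reading comes with each control period).
- viewer.snapshot(name): name is "scene" or "top"; returns the picture (480x640x3 uint8, red, green, blue); there is no depth.
- viewer.get_calibration(name): a dict with "intrinsics" (3x3 intrinsics, pixels), "pose" (4x4, takes a point from camera to world coordinates). Camera axes: x right, y up, looking along -z (the intrinsics and any distortion apply to the point x, -y, -z); pixel columns grow to the right and rows downward; lengths in m; the calibration is good to about 2 mm. A picture is of the moment at which its call begins. get_calibration takes no time and is no camera call.
- robot.sign_off(): hands the job in, once; it reports no verdict.
The state is a dict: "time_s": time; "joint_pos": joint angles; "dq": joint speeds; "joint_torque": joint torques, N m; "tool_pos": TCP position; "eef_rot": TCP orientation; "ft_force": force on the tool from outside, world axes, zero at the start; "moment": the same for the moment, N m; "finger_gap": finger opening in m.
Only numpy, scipy, OpenCV 4.12 (cv2) and the standard library are available. Lean on these libraries where they do the work, as an engineer would, in place of code of your own. Each camera call takes 0.05 s, during which the arm holds its last target.

## Task

Set the lighting period on the hen-house timer: starting from the small black post, run a fingertip lightly clockwise (seen from above) round the ring of tabs so that the five plain tabs fold down one after another, in order from the post. Leave the two T-headed tabs standing, press nothing hard, pick nothing up, and leave the tin, the bolt and everything else on the bench where they are.

Things in the scene. Friction and masses are not known exactly. Their poses are not given: they have to be found in the camera images.
- timer: Hen-house lighting timer fixed on the bench: round grey housing 260 mm across with a level aluminium dial face 46 mm above the bench. Origin: centre of its underside, z up, x towards the black post. Post and seven hinged tabs stand on a circle of 95 mm radius; clockwise from above after the post come five plain tabs, then two T-headed ones. From post to tab 6 nothing else stands on that ring.
- post (a point): Foot, on the dial face, of the small fixed black domed post (14 mm across, 12 mm tall) that marks where the row begins; tab 1 is the next one clockwise.
- foot1 (a point): Point on the dial face at the foot of plain flat tab 1, 50 degrees clockwise from the post.
- foot2 (a point): Point on the dial face at the foot of plain flat tab 2, 81 degrees clockwise from the post.
- foot3 (a point): Point on the dial face at the foot of plain flat tab 3, 112 degrees clockwise from the post.
- foot4 (a point): Point on the dial face at the foot of plain flat tab 4, 143 degrees clockwise from the post.
- foot5 (a point): Point on the dial face at the foot of plain flat tab 5, 174 degrees clockwise from the post.
- foot6 (a point): Point on the dial face at the foot of T-headed tab 6, 212 degrees clockwise from the post.
- foot7 (a point): Point on the dial face at the foot of T-headed tab 7, 243 degrees clockwise from the post.
- tab1 (a joint): Fold angle of black tab 1 (flat upright blade 26 mm tall, 22 mm wide along the dial's radius, 4 mm thick): 0 upright, grows as it tips clockwise, 1.5 rad flat (then 4 mm high). Hinged 2 mm above the dial face; cannot fold anticlockwise; needs under 2 N; stays where left. A fingertip passing 10 mm above the face folds it about 1.3 rad.
- tab2 (a joint): Fold angle of black tab 2 (flat upright blade 26 mm tall, 22 mm wide along the dial's radius, 4 mm thick): 0 upright, grows as it tips clockwise, 1.5 rad flat (then 4 mm high). Hinged 2 mm above the dial face; cannot fold anticlockwise; needs under 2 N; stays where left. A fingertip passing 10 mm above the face folds it about 1.3 rad.
- tab3 (a joint): Fold angle of black tab 3 (flat upright blade 26 mm tall, 22 mm wide along the dial's radius, 4 mm thick): 0 upright, grows as it tips clockwise, 1.5 rad flat (then 4 mm high). Hinged 2 mm above the dial face; cannot fold anticlockwise; needs under 2 N; stays where left. A fingertip passing 10 mm above the face folds it about 1.3 rad.
- tab4 (a joint): Fold angle of black tab 4 (flat upright blade 26 mm tall, 22 mm wide along the dial's radius, 4 mm thick): 0 upright, grows as it tips clockwise, 1.5 rad flat (then 4 mm high). Hinged 2 mm above the dial face; cannot fold anticlockwise; needs under 2 N; stays where left. A fingertip passing 10 mm above the face folds it about 1.3 rad.
- tab5 (a joint): Fold angle of black tab 5 (flat upright blade 26 mm tall, 22 mm wide along the dial's radius, 4 mm thick): 0 upright, grows as it tips clockwise, 1.5 rad flat (then 4 mm high). Hinged 2 mm above the dial face; cannot fold anticlockwise; needs under 2 N; stays where left. A fingertip passing 10 mm above the face folds it about 1.3 rad.
- tab6 (a joint): Fold angle of black tab 6 (same height and thickness, with a 12 mm wide stem and a 36 mm wide crossbar at the top): 0 upright, grows as it tips clockwise, 1.5 rad flat (then 4 mm high). Hinged 2 mm above the dial face; cannot fold anticlockwise; needs under 2 N; stays where left. To be left standing.
- tab7 (a joint): Fold angle of black tab 7 (same height and thickness, with a 12 mm wide stem and a 36 mm wide crossbar at the top): 0 upright, grows as it tips clockwise, 1.5 rad flat (then 4 mm high). Hinged 2 mm above the dial face; cannot fold anticlockwise; needs under 2 N; stays where left. To be left standing.
- tin: short plain steel tin, 48 mm across, 34 mm high, standing in the middle of the dial. Loose; leave it alone. Origin: centre of its underside.
- bolt: steel bolt standing on its head on the dial, 40 mm tall, head 22 mm across, on the tab ring in the wide gap between the last T-headed tab and the post. Loose; leave it alone. Origin: centre of its underside.
- torch: aluminium torch standing on its lens end, 44 mm across, 145 mm tall, beside the timer. Loose; leave it alone. Origin: centre of its underside.
- applicator: white plastic plier-shaped ear-tag applicator lying flat, 205 mm long, 24 mm high. Loose; leave it alone. Origin: on the bench, near its middle.
- jar: closed clear glass jar, 72 mm across, 110 mm tall. Loose; leave it alone. Origin: centre of its underside.
- funnel: steel funnel standing mouth down, 110 mm across, 115 mm tall. Loose; leave it alone. Origin: centre of its underside.
- tub: open orange plastic tub, 150 mm across, 100 mm tall. Loose; leave it alone. Origin: centre of its underside.

How it is judged:
By the outcome, as a careful person would: the job done as asked, in the order asked, and still so for the second after the job is handed in, with the robot touching nothing.
It also fails if it takes over 43 s, if anything falls off the work surface, if the arm or the gripper's body presses on something with over 40 N, if the wrist force passes 120 N, or if a joint passes its speed limit or range.

## Working session

There is one attempt and no reset: what is moved stays moved. The work goes in short steps, Python scripts to look and compute and a tool call to move; the robot and the scene stay as the last step left them, time stands still between calls to the robot, and variables do not carry over. Pictures are saved under pics/ and viewed, and the job is handed in when it is done.

Besides the shell and the picture viewer there is one more tool, called after "Call:" as a command line: name --pt "numbers of a row" for each row, then --argument value for the rest. move_arm: Moves the arm, as the interface text tells. Its arguments: {"type":"object","properties":{"plan":{"type":"array"},"squeeze":{"type":"number"}},"required":["plan"]}

```bash
mkdir -p pics; python3 - <<'E'
from plant import robot, viewer
import cv2, numpy as np
np.set_printoptions(precision=4,suppress=True)
print(robot.state(), robot.grasp_offset)
for n in("scene","top"):
    im=viewer.snapshot(n); cv2.imwrite(f"pics/{n}0.png",im[:,:,::-1])
    c=viewer.get_calibration(n); print(n,c)
E
```

```text
{'time_s': 0.0, 'joint_pos': array([ 1.3246,  0.3537,  1.6341, -0.    ,  1.1552, -0.0024]), 'dq': array([-0.0008,  0.0021,  0.0005, -0.0019, -0.0016,  0.    ]), 'joint_torque': array([ -0.0006, -60.5278, -34.2035,   0.    ,   0.0099,   0.    ]), 'tool_pos': array([0.1508, 0.6061, 0.2306]), 'eef_rot': array([3.1416, 0.0014, 1.327 ]), 'ft_force': array([0.5466, 0.5813, 0.1261]), 'moment': array([ 0.0178, -0.0337,  0.0639]), 'finger_gap': 0.08531851458816792} -0.0187
scene {'intrinsics': array([[456.7494,   0.    , 323.3317],
       [  0.    , 456.7494, 241.6766],
       [  0.    ,   0.    ,   1.    ]]), 'pose': array([[ 0.0937, -0.5318,  0.8417,  1.3968],
       [ 0.9953,  0.0305, -0.0916, -0.0829],
       [ 0.023 ,  0.8463,  0.5322,  0.581 ],
       [ 0.    ,  0.    ,  0.    ,  1.    ]])}
top {'intrinsics': array([[605.4338,   0.    , 323.1781],
       [  0.    , 605.4338, 237.9685],
       [  0.    ,   0.    ,   1.    ]]), 'pose': array([[-0.0161,  0.9969, -0.0773,  0.4658],
       [-0.9999, -0.0159,  0.0024, -0.0156],
       [ 0.0012,  0.0773,  0.997 ,  1.5679],
       [ 0.    ,  0.    ,  0.    ,  1.    ]])}
```

View pics/scene0.png

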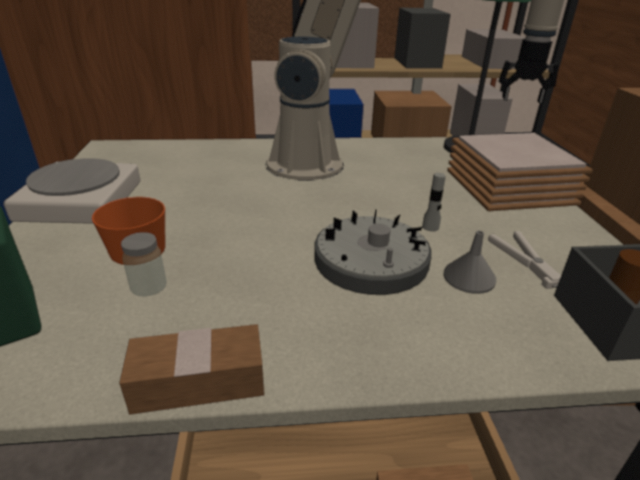

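View pics/top0.png

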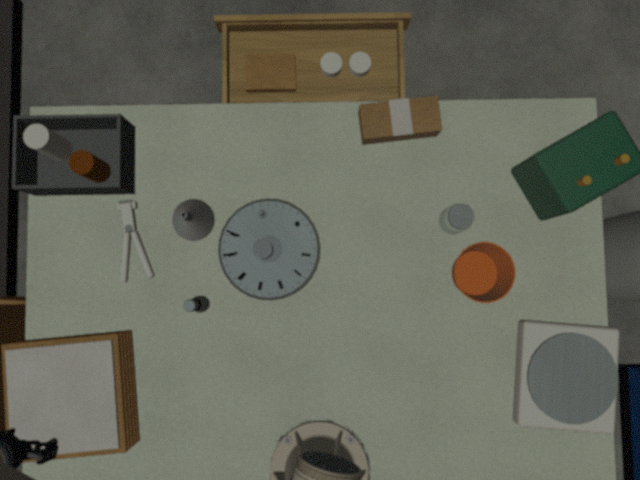

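The scene and top views show the timer at about (269,249) in top, the post at (297,224), the plain tabs running clockwise from (308,255) to (243,276), the T tabs at (230,254) and (233,234), and the bolt at (263,214). Next I'll zoom in.

```bash
python3 - <<'E'
import cv2
a=cv2.imread("pics/top0.png")[185:315,205:335]; cv2.imwrite("pics/z1.png",cv2.resize(a,(598,598),interpolation=cv2.INTER_CUBIC))
a=cv2.imread("pics/scene0.png")[195:300,305:445]; cv2.imwrite("pics/z2.png",cv2.resize(a,(784,588),interpolation=cv2.INTER_CUBIC))
E
```

```text
(no output)
```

View pics/z1.png

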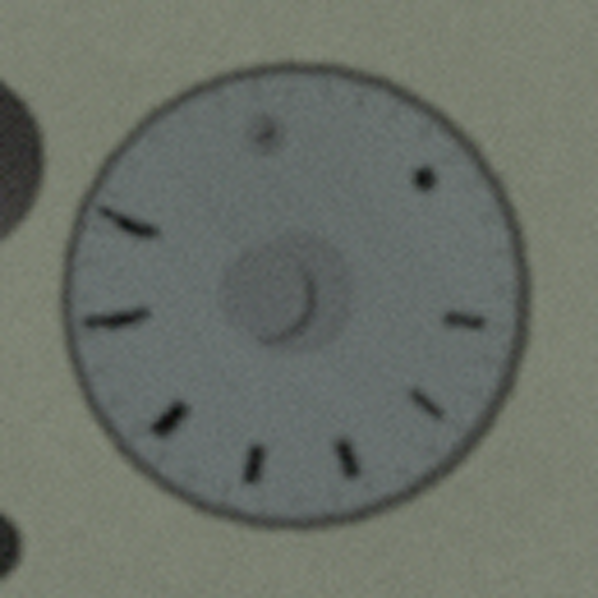

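View pics/z2.png

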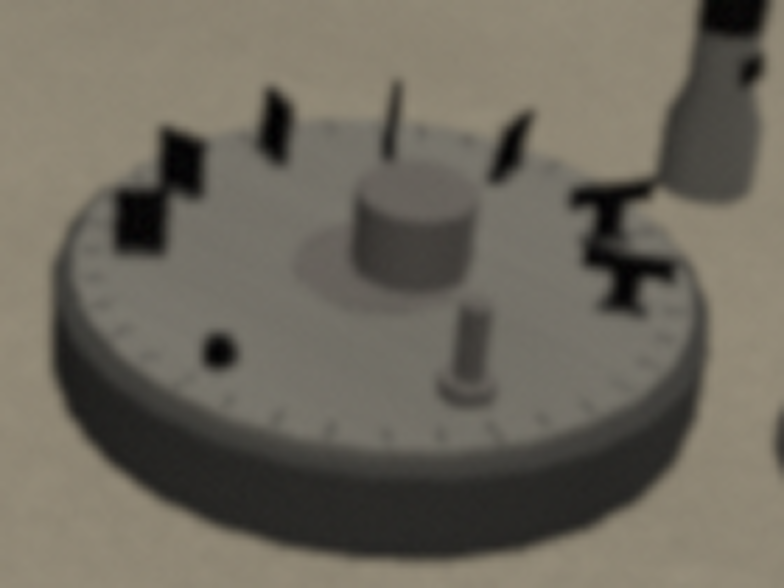

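```bash
cat > h.py <<'E'
import cv2, numpy as np
from scipy.optimize import least_squares
from plant import robot, viewer
np.set_printoptions(precision=4,suppress=True)
def proj(n,P):
    c=viewer.get_calibration(n); T=np.linalg.inv(c["pose"]); q=np.atleast_2d(P)@T[:3,:3].T+T[:3,3]
    q=q*[1,-1,-1]; u=q@c["intrinsics"].T; return u[:,:2]/u[:,2:]
ANG=np.deg2rad([0,50,81,112,143,174,212,243])
def ring(p,h,ang=ANG,r=.095):
    return np.c_[p[0]+r*np.cos(p[3]-ang),p[1]+r*np.sin(p[3]-ang),p[2]+h+0*ang]
E
python3 - <<'E'
from h import *
def comps(n,box,seeds,sc,th):
    im=cv2.imread(f"pics/{n}0.png"); g=im.max(2).astype(float); out=[]
    for s in seeds:
        u=np.array([(s[0]+.5)/sc-.5+box[0],(s[1]+.5)/sc-.5+box[1]]); r=5
        x0,y0=np.round(u).astype(int)
        w=g[y0-r:y0+r+1,x0-r:x0+r+1]; bg=np.median(w); ww=np.clip(bg-15-w,0,None)
        yy,xx=np.mgrid[y0-r:y0+r+1,x0-r:x0+r+1]
        m=np.array([(ww*xx).sum(),(ww*yy).sum()])/ww.sum(); out.append(m); print(n,u,m)
    return np.array(out)
t=comps("top",(205,185),[(424,180),(465,321),(427,404),(347,459),(255,464),(170,419)],4.6,0)
seedS=[(220,352),(140,221),(182,163),(277,126),(393,120),(512,147)]
s=np.array([((a+.5)/5.6-.5+305,(b+.5)/5.6-.5+195) for a,b in seedS])
H=np.array([.006]+[.014]*5)
def f(p,w=(1,1)):
    P=ring(p,H,ANG[:6])
    return np.r_[w[0]*(proj("top",P)-t).ravel(),w[1]*(proj("scene",P)-s).ravel()]
for w in((1,1),(1,0.01),(.01,1)):
    r=least_squares(f,[.44,.07,.046,-.8],args=(w,)); print(w,r.x,np.rad2deg(r.x[3]));print(f(r.x).reshape(-1,2).T)
# fixed height, top only
g=lambda q:f([q[0],q[1],.046,q[2]],(1,0)); r=least_squares(g,[.44,.07,-.8]); print(r.x)
p=[r.x[0],r.x[1],.046,r.x[2]]; print(ring(p,0)); print(np.hypot(*p[:2]))
E
```

```text
top [296.7826 223.7391] [296.8087 223.4249]
top [305.6957 254.3913] [305.4456 254.2603]
top [297.4348 272.4348] [297.1697 272.3558]
top [280.0435 284.3913] [280.0703 284.2812]
top [260.0435 285.4783] [259.8128 285.5005]
top [241.5652 275.6957] [241.4284 275.793 ]
(1, 1) [ 0.5597  0.1183  0.0458 -0.8727] -50.001887561630866
[[ 0.375   0.3352  0.0776  0.2724  0.1091  0.4642  0.1678  0.6245  0.481
  -0.0375  0.3238 -0.0913]
 [ 0.1325 -0.2043  0.2461 -0.1071 -0.1036  0.1179 -0.7001  0.2866 -0.003
   0.1745  0.2403 -0.0238]]
(1, 0.01) [ 0.5596  0.1189  0.0478 -0.8716] -49.93748544109329
[[ 0.0807  0.0848 -0.1642  0.0201 -0.1698  0.1501  0.5292  0.9118  0.7412
   0.2161  0.5904  0.2051]
 [ 0.0434 -0.2627  0.2223 -0.0962 -0.0679  0.161  -1.5254 -0.507  -0.7815
  -0.6    -0.5421 -0.825 ]]
(0.01, 1) [ 0.5697  0.1159  0.0518 -0.8701] -49.85273365890618
[[ 1.106   1.1838  0.947   1.1141  0.8824  1.1483 -0.1058  0.1099  0.0175
  -0.3403  0.2461  0.0801]
 [-4.1897 -4.4836 -3.9567 -4.2318 -4.1713 -3.9308 -0.3112  0.3965 -0.0331
   0.0498  0.0778 -0.163 ]]
[ 0.5597  0.119  -0.8716]
[[0.6208 0.0463 0.046 ]
 [0.5433 0.0254 0.046 ]
 [0.4974 0.0472 0.046 ]
 [0.4694 0.0896 0.046 ]
 [0.4671 0.1403 0.046 ]
 [0.4913 0.1849 0.046 ]
 [0.5464 0.2131 0.046 ]
 [0.5967 0.2065 0.046 ]]
0.5721963528842667
```

The joint fit of both views gives a centre of (0.560, 0.119), a face height of 0.046 and a yaw of -50°. The residuals are under 0.7 px and the height matches the text. Next I shut the fingers and travel high to above the gap after the post.

Call:
move_arm --pt "0 0 1 -0.006 0.0075 0 1" --pt "0 0 4 -0.024 0.03 0 1" --pt "0 0 8 -0.048 0.06 0 1" --pt "0 0 12 -0.072 0.09 0 1" --pt "0 0 16 -0.096 0.12 0 1" --pt "0 0 20 -0.12 0.15 0 1" --pt "0 0 24 -0.144 0.18 0 1" --pt "0 0 28 -0.168 0.21 0 1" --pt "0 0 32 -0.192 0.24 0 1" --pt "0 0 36 -0.216 0.27 0 1" --pt "0 0 40 -0.24 0.3 0 1" --pt "0 0 44 -0.264 0.33 0 1" --pt "0 0 48 -0.288 0.361 0 1" --pt "0 0 52 -0.312 0.391 0 1" --pt "0 0 56 -0.336 0.421 0 1" --pt "0 0 60 -0.36 0.451 0 1" --pt "0 0 64 -0.384 0.481 0 1" --pt "0 0 68 -0.408 0.511 0 1" --pt "0 0 72 -0.432 0.541 0 1" --pt "0 0 76 -0.4535 0.568 0 1" --squeeze 20

```text
time_s: 1.77
tool_pos: [0.593, 0.0261, 0.231]
eef_rot: [3.14, 0.001, -0.004]
ft_force: [0.9, 0.4, 0.5]
finger_gap: -0.0
```

Call:
move_arm --pt "0 0 0 0 -0.0005 0.02 1" --pt "0 0 0 0 -0.001 0.04 1" --pt "0 0 0 -0.0005 -0.002 0.06 1" --pt "0 0 0 -0.0005 -0.003 0.08 1" --pt "0 0 0 -0.0005 -0.003 0.1 1" --pt "0 0 0 -0.0005 -0.003 0.12 1" --pt "0 0 0 -0.0005 -0.003 0.131 1" --pt "0 0 0 -0.0005 -0.003 0.136 1" --pt "0 0 0 -0.0005 -0.003 0.136 1"

```text
time_s: 2.52
tool_pos: [0.5916, 0.0286, 0.0941]
eef_rot: [3.14, 0.003, -0.005]
ft_force: [-0.5, -0.3, -0.0]
finger_gap: 0.0
```

```bash
python3 - <<'E'
from h import *
print(robot.state())
p=[.560,.1187,.046,np.deg2rad(-50)]
for n,(x0,y0) in (("scene",(290,130)),("top",(200,180))):
    im=viewer.snapshot(n)[:,:,::-1].copy(); cv2.imwrite(f"pics/{n}1.png",im)
    a=cv2.resize(im[y0:y0+150,x0:x0+200],None,fx=4,fy=4,interpolation=cv2.INTER_CUBIC)
    for q in list(proj(n,robot.state()["tool_pos"]))+list(proj(n,ring(p,0))):
        cv2.drawMarker(a,tuple(int(round(v)) for v in (q-[x0,y0]+.5)*4),(0,0,255),cv2.MARKER_CROSS,10,1)
    cv2.imwrite(f"pics/{n}1z.png",a)
E
```

```text
{'time_s': 2.5167, 'joint_pos': array([ 0.0468,  0.465 ,  1.811 , -0.0021,  0.8682,  0.053 ]), 'dq': array([ 0.0019, -0.0279, -0.0238,  0.0002,  0.019 , -0.0015]), 'joint_torque': array([ -0.0514, -60.0179, -26.6794,  -0.0109,  -0.2549,   0.003 ]), 'tool_pos': array([0.5916, 0.0286, 0.0941]), 'eef_rot': array([ 3.1399,  0.0026, -0.005 ]), 'ft_force': array([-0.5309, -0.2986, -0.0397]), 'moment': array([-0.0215,  0.0184, -0.0535]), 'finger_gap': 3.050137845140483e-05}
```

View pics/scene1z.png

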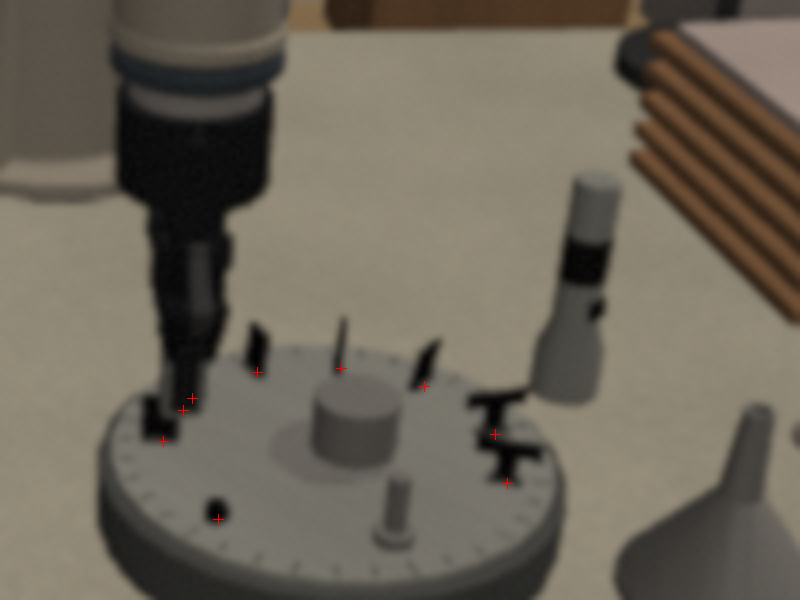

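View pics/top1z.png

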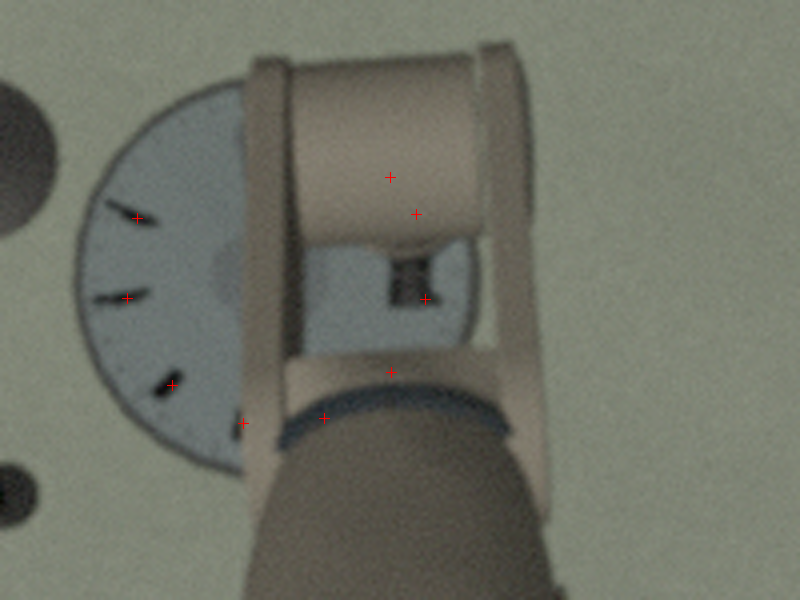

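Tab and post markers sit on their feet in both views, and in the scene view the fingertip at (183,410) agrees with the TCP marker. The top view shows a dark block at (410,280) that I need to identify, so I'll enhance the contrast there.

```bash
python3 - <<'E'
from h import *
a=cv2.imread("pics/top1.png")[225:280,275:330]; b=cv2.imread("pics/scene1.png")[205:255,315:365]
a=cv2.resize(a,(390,390),interpolation=cv2.INTER_CUBIC);b=cv2.resize(b,(390,390),interpolation=cv2.INTER_CUBIC)
o=np.hstack([a,b]); o=np.clip(o.astype(float)*1.8,0,255).astype(np.uint8)
t=np.array([.5916,.0286,.0941])
for z in (0,.04,.1):
  for k,n,x0,y0,s in((0,"top",275,225,390/55),(390,"scene",315,205,7.8)):
    P=t+np.array([[.0145,.011,z],[-.0145,.011,z],[-.0145,-.011,z],[.0145,-.011,z]])
    q=(proj(n,P)-[x0,y0]+.5)*s+[k,0]
    cv2.polylines(o,[q.astype(np.int32)],True,(0,0,255) if z==0 else (0,255,0),1)
cv2.imwrite("pics/e1.png",o)
E
```

```text
(no output)
```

View pics/e1.png

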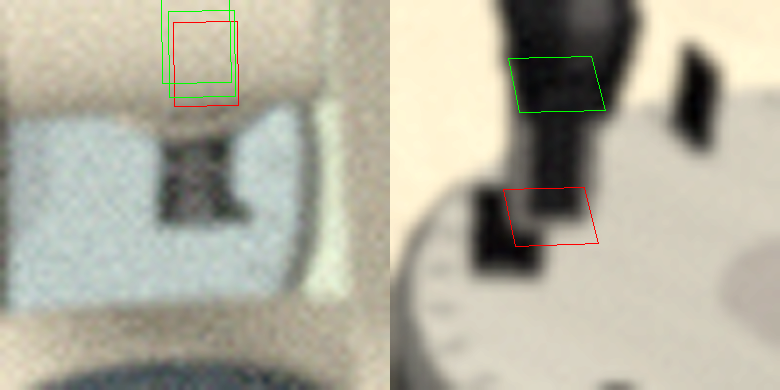

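```bash
python3 - <<'E'
from h import *
c=viewer.get_calibration("top");K=np.linalg.inv(c["intrinsics"]);T=c["pose"]
for uv in((302.3,245),(302.3,256),(297.6,250),(307.4,250)):
    d=T[:3,:3]@((K@[*uv,1])*[1,-1,-1]);o=T[:3,3]
    print(uv,[ (o+d*(z-o[2])/d[2]).round(4).tolist() for z in(.046,.094,.2,.3)])
im=cv2.imread("pics/top1.png"); im0=cv2.imread("pics/top0.png")
print(im[236:262,292:314].max(2))
E
```

```text
(302.3, 245) [[0.5669, 0.0336, 0.046], [0.5637, 0.032, 0.094], [0.5566, 0.0286, 0.2], [0.55, 0.0254, 0.3]]
(302.3, 256) [[0.5391, 0.0339, 0.046], [0.5368, 0.0324, 0.094], [0.5317, 0.0289, 0.2], [0.5269, 0.0257, 0.3]]
(297.6, 250) [[0.5544, 0.0456, 0.046], [0.5516, 0.0436, 0.094], [0.5455, 0.0394, 0.2], [0.5396, 0.0354, 0.3]]
(307.4, 250) [[0.554, 0.0209, 0.046], [0.5513, 0.0197, 0.094], [0.5451, 0.0172, 0.2], [0.5393, 0.0148, 0.3]]
[[109 105 102 103 104 103 105 103 101 103 103 100 103 103 102 102 103 102
  104 102  97  97]
 [100 102  98 102  98 100 100  96  99 100 101  99  94  99  98  96  93  99
   93  92  95  98]
 [ 95  99  91  94  93  95  95  94  95  93  91  92  90  92  90  89  90  83
   89  89  85  90]
 [ 90  86  88  88  90  88  95  88  90  86  85  82  84  81  82  78  78  83
   84  80  80  81]
 [ 91  83  89  91  86  86  85  79  79  78  83  78  73  74  66  74  78  82
   81  82  85  92]
 [105  97  93  84  85  83  83  70  72  78  77  75  71  69  82  81  81  75
   79  84  99 119]
 [108 104  96  99  92  86  82  81  81  81  82  79  85  80  77  76  79  83
   86 102 112 120]
 [112 106 103
[... 1054 characters left out ...]
5  59  56  42  35  44  56  71
   91 107 111 113]
 [108 116 109 112  98  66  43  48  52  61  62  65  64  49  51  55  54  67
   85 105 108 104]
 [114 111 118 109  99  84  68  71  68  75  76  78  74  82  76  80  82  80
   96 114 111 107]
 [113 114 109 109 108  93 100  92  97  98  96  96  92  97 101 111 106 104
  107 112 111 113]
 [115 115 111 114 113 111 110 106 114 115 109 110 113 114 114 115 114 107
  111 110 111 118]
 [111 114 109 115 110 115 110 109 118 110 116 113 113 116 114 113 110 121
  117 108 115 115]
 [110 116 114 114 114 109 116 110 115 111 115 116 111 112 113 115 108 114
  114 112 112 111]
 [113 112 111 116 113 113 111 111 112 110 110 115 112 114 113 115 113 111
  110 111 111 113]]
```

Call:
move_arm --pt "0 0 0 0 0.001 -0.01 1" --pt "0 0 0 0.003 0.001 -0.02 1" --pt "0 0 0 0.006 0.0 -0.03 1" --pt "0 0 0 0.01 0.0 -0.03 1" --pt "0 0 0 0.01 0.0 -0.03 1"

```text
time_s: 3.03
tool_pos: [0.6049, 0.029, 0.1277]
eef_rot: [3.14, -0.004, -0.005]
ft_force: [-0.1, -0.6, 0.1]
finger_gap: 0.0002
```

```bash
python3 - <<'E'
from h import *
im=viewer.snapshot("top")[:,:,::-1].copy(); cv2.imwrite("pics/top2.png",im)
b=viewer.snapshot("scene")[:,:,::-1].copy(); cv2.imwrite("pics/scene2.png",b)
a=im[205:280,265:340]; b=b[180:255,300:375]
o=np.hstack([cv2.resize(v,(390,390),interpolation=cv2.INTER_CUBIC) for v in(a,b)]); o=np.clip(o.astype(float)*1.8,0,255).astype(np.uint8)
cv2.imwrite("pics/e2.png",o); print(robot.state()["tool_pos"],robot.state()["time_s"])
E
```

```text
[0.6031 0.0289 0.126 ] 3.1333
```

View pics/e2.png

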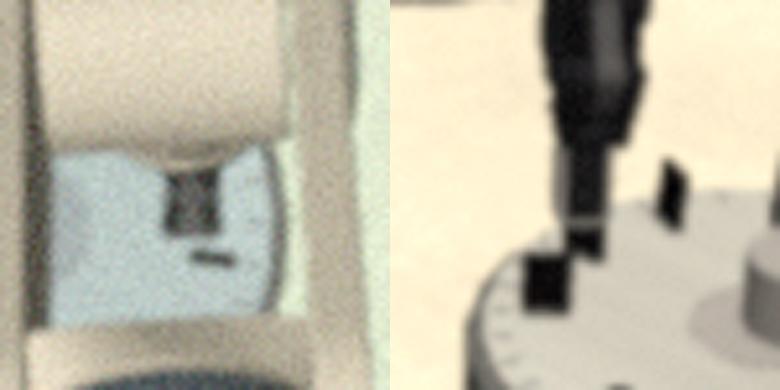

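The top-view block moved with the arm, so it is a fixture on the hand, high up and about 60 mm toward the base from the TCP. It is not on the dial. The patch under the finger in the scene view is tab 2, still standing. I'll lower beside the post, at 20°, to about 9 mm above the face.

Call:
move_arm --pt "0 0 0 -0.005 -0.0005 0 1" --pt "0 0 0 -0.01 -0.0005 0.005 1" --pt "0 0 0 -0.0105 -0.0005 0.015 1" --pt "0 0 0 -0.0105 -0.0005 0.025 1" --pt "0 0 0 -0.0105 -0.0005 0.035 1" --pt "0 0 0 -0.0105 -0.0005 0.045 1" --pt "0 0 0 -0.0105 -0.0005 0.055 1" --pt "0 0 0 -0.0105 -0.0005 0.062 1" --pt "0 0 0 -0.0105 -0.0005 0.067 1" --pt "0 0 0 -0.0105 -0.0005 0.07 1" --pt "0 0 0 -0.0105 -0.0005 0.071 1" --pt "0 0 0 -0.0105 -0.0005 0.071 1" --pt "0 0 0 -0.0105 -0.0005 0.071 1"

```text
time_s: 4.22
tool_pos: [0.593, 0.0293, 0.0553]
eef_rot: [3.14, -0.001, -0.005]
ft_force: [-0.5, -0.9, 0.8]
finger_gap: -0.0001
```

```bash
cat >> h.py <<'E'
PT=[.560,.1187,.046,np.deg2rad(-50)]
def path(angs,z=.055):
    s=robot.state(); t=s["tool_pos"]; from scipy.spatial.transform import Rotation as R
    Rm=R.from_euler("xyz",s["eef_rot"]); 
    print(t,s["eef_rot"],s["ft_force"],s["time_s"])
    for a in angs:
        w=ring(PT,0,np.deg2rad([a]))[0]; w[2]=z
        print(a,(Rm.inv().apply(w-t)*2000).round()/2)
E
python3 - <<'E'
from h import *
path(list(range(20,73,3)))
c=viewer.get_calibration("scene");K=np.linalg.inv(c["intrinsics"]);T=c["pose"];o=T[:3,3]
d=T[:3,:3]@((K@[431.7,227.5,1])*[1,-1,-1]); print("torch",o-d*o[2]/d[2])
b=viewer.snapshot("scene")[:,:,::-1].copy(); cv2.imwrite("pics/scene3.png",b)
b=cv2.resize(b[180:280,300:430],None,fx=6,fy=6,interpolation=cv2.INTER_CUBIC); b=np.clip(b.astype(float)*1.6,0,255).astype(np.uint8)
q=((proj("scene",robot.state()["tool_pos"])-[300,180]+.5)*6)[0]; cv2.drawMarker(b,tuple(int(v) for v in q),(0,0,255),cv2.MARKER_CROSS,12,1)
cv2.imwrite("pics/e3.png",b)
E
```

```text
[0.593  0.0293 0.0553] [ 3.1401 -0.0013 -0.0047] [-0.5056 -0.8602  0.8362] 4.2167
20 [-0.5 -0.   0.5]
23 [-5.   1.5  0.5]
26 [-10.    3.    0.5]
29 [-15.    4.    0.5]
32 [-19.5   5.    0.5]
35 [-24.5   5.5   0.5]
38 [-29.5   5.5   0.5]
41 [-34.5   6.    0.5]
44 [-39.5   5.5   0.5]
47 [-44.5   5.    0.5]
50 [-49.5   4.5   0.5]
53 [-54.5   3.5   0.5]
56 [-59.   2.   0.]
59 [-64.   1.   0.]
62 [-68.5  -1.    0. ]
65 [-73.  -3.   0.]
68 [-77.5  -5.    0. ]
71 [-82.   -7.5   0. ]
torch [0.4264 0.2986 0.    ]
```

View pics/e3.png

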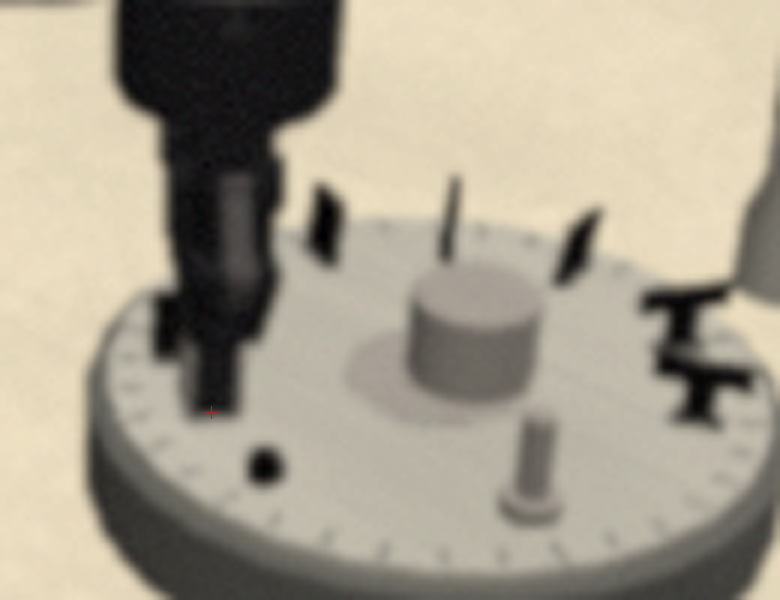

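The tip is low beside the post at (212,412), the post is at (265,467), and nothing has been touched. Now I sweep past tab 1 and check.

Call:
move_arm --pt "0 0 0 -0.003 0.0005 0 1" --pt "0 0 0 -0.007 0.002 0 1" --pt "0 0 0 -0.012 0.0035 0 1" --pt "0 0 0 -0.017 0.0045 0 1" --pt "0 0 0 -0.022 0.005 0 1" --pt "0 0 0 -0.027 0.0055 0 1" --pt "0 0 0 -0.032 0.006 0 1" --pt "0 0 0 -0.037 0.006 0 1" --pt "0 0 0 -0.042 0.0055 0 1" --pt "0 0 0 -0.047 0.005 0 1" --pt "0 0 0 -0.052 0.004 0 1" --pt "0 0 0 -0.057 0.003 0 1" --pt "0 0 0 -0.062 0.0015 0 1" --pt "0 0 0 -0.067 0 0 1" --pt "0 0 0 -0.07 -0.0015 0 1" --pt "0 0 0 -0.072 -0.0025 0 1" --pt "0 0 0 -0.072 -0.0025 0 1"

```text
time_s: 5.68
tool_pos: [0.5203, 0.0324, 0.0552]
eef_rot: [3.14, -0.001, -0.004]
ft_force: [0.4, -0.3, -0.2]
finger_gap: 0.0003
```

```bash
python3 - <<'E'
from h import *
path(list(range(67,127,3)))
b=viewer.snapshot("scene")[:,:,::-1].copy(); cv2.imwrite("pics/scene4.png",b)
b=cv2.resize(b[180:280,300:430],None,fx=6,fy=6,interpolation=cv2.INTER_CUBIC); b=np.clip(b.astype(float)*1.6,0,255).astype(np.uint8)
cv2.imwrite("pics/e4.png",b)
E
```

```text
[0.5203 0.0324 0.0552] [ 3.1401 -0.0007 -0.0044] [ 0.4284 -0.2852 -0.1787] 5.6833
67 [-3.5 -1.5  0. ]
70 [-8. -4.  0.]
73 [-12.   -6.5   0. ]
76 [-16.   -9.5   0. ]
79 [-20.  -12.5   0. ]
82 [-24.  -15.5   0. ]
85 [-27.5 -19.    0. ]
88 [-31.  -22.5   0. ]
91 [-34.  -26.5   0. ]
94 [-37.5 -30.5   0. ]
97 [-40.  -34.5   0. ]
100 [-42.5 -38.5   0. ]
103 [-45. -43.   0.]
106 [-47.5 -47.5   0. ]
109 [-49. -52.   0.]
112 [-51.  -56.5   0. ]
115 [-52.5 -61.5   0. ]
118 [-53.5 -66.5   0. ]
121 [-54.5 -71.    0. ]
124 [-55. -76.   0.]
```

View pics/e4.png

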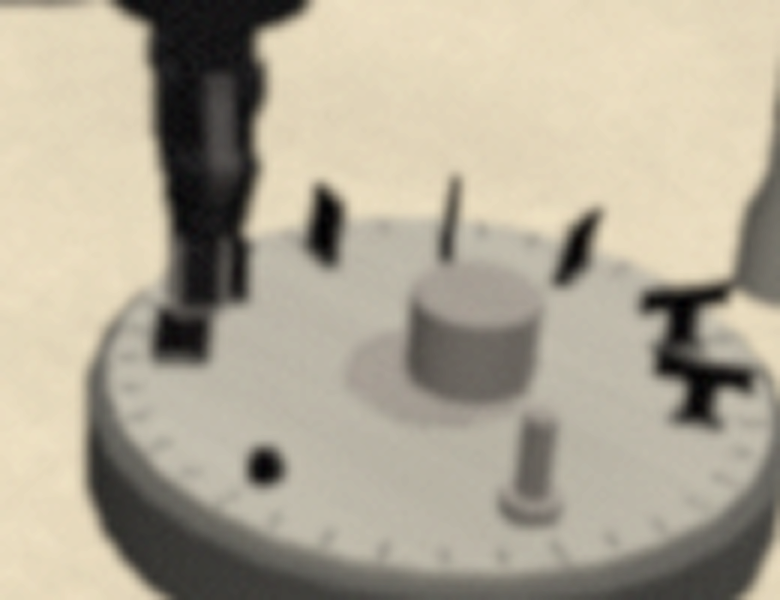

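Tab 1 has gone down: its patch at (182,338) now lies flat behind the finger. Tabs 2 to 5 and both T tabs still stand. I'll continue over tabs 2 and 3.

Call:
move_arm --pt "0 0 0 -0.003 -0.001 0 1" --pt "0 0 0 -0.007 -0.0035 0 1" --pt "0 0 0 -0.012 -0.0065 0 1" --pt "0 0 0 -0.016 -0.0095 0 1" --pt "0 0 0 -0.02 -0.0125 0 1" --pt "0 0 0 -0.024 -0.0155 0 1" --pt "0 0 0 -0.0275 -0.019 0 1" --pt "0 0 0 -0.031 -0.0225 0 1" --pt "0 0 0 -0.034 -0.0265 0 1" --pt "0 0 0 -0.0375 -0.0305 0 1" --pt "0 0 0 -0.04 -0.0345 0 1" --pt "0 0 0 -0.0425 -0.0385 0 1" --pt "0 0 0 -0.045 -0.043 0 1" --pt "0 0 0 -0.0475 -0.0475 0 1" --pt "0 0 0 -0.049 -0.052 0 1" --pt "0 0 0 -0.051 -0.0565 0 1" --pt "0 0 0 -0.0525 -0.0615 0 1" --pt "0 0 0 -0.0535 -0.0665 0 1" --pt "0 0 0 -0.0545 -0.071 0 1" --pt "0 0 0 -0.055 -0.074 0 1"

```text
time_s: 7.4
tool_pos: [0.4658, 0.1072, 0.0551]
eef_rot: [3.14, -0.001, -0.004]
ft_force: [-0.4, -0.6, 0.4]
finger_gap: -0.0001
```

```bash
python3 - <<'E'
from h import *
path(list(range(123,195,3)))
b=viewer.snapshot("scene")[:,:,::-1].copy(); cv2.imwrite("pics/scene5.png",b)
b=cv2.resize(b[180:280,300:430],None,fx=6,fy=6,interpolation=cv2.INTER_CUBIC); b=np.clip(b.astype(float)*1.6,0,255).astype(np.uint8)
cv2.imwrite("pics/e5.png",b)
E
```

```text
[0.4658 0.1072 0.0551] [ 3.1402 -0.0009 -0.0042] [-0.3581 -0.6483  0.4047] 7.4
123 [-0.  0.  0.]
126 [-0.5 -5.   0. ]
129 [ -1. -10.   0.]
132 [ -1. -15.   0.]
135 [ -0.5 -20.    0. ]
138 [ -0.  -24.5   0. ]
141 [  1.  -29.5   0. ]
144 [  2.  -34.5   0. ]
147 [  3.  -39.5   0. ]
150 [  4.5 -44.    0. ]
153 [  6.5 -48.5   0. ]
156 [  8.5 -53.   -0. ]
159 [ 11.  -57.5  -0. ]
162 [ 13.5 -62.   -0. ]
165 [ 16. -66.  -0.]
168 [ 19. -70.  -0.]
171 [ 22. -74.  -0.]
174 [ 25.5 -77.5  -0. ]
177 [ 29. -81.  -0.]
180 [ 32.5 -84.5  -0. ]
183 [ 36.5 -87.5  -0. ]
186 [ 40.5 -90.5  -0. ]
189 [ 45. -93.  -0.]
192 [ 49.  -95.5  -0. ]
```

View pics/e5.png

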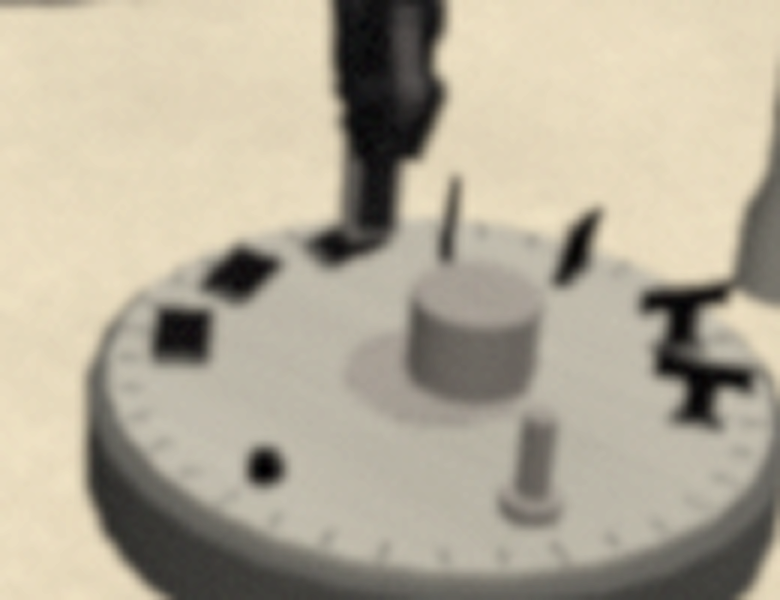

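Tabs 1 to 3 lie flat at (182,333), (240,272) and (345,245). Next come tab 4 and then tab 5.

Call:
move_arm --pt "0 0 0 -0.0005 -0.005 0 1" --pt "0 0 0 -0.001 -0.01 0 1" --pt "0 0 0 -0.001 -0.015 0 1" --pt "0 0 0 -0.0005 -0.02 0 1" --pt "0 0 0 0 -0.0245 0 1" --pt "0 0 0 0.001 -0.0295 0 1" --pt "0 0 0 0.002 -0.0345 0 1" --pt "0 0 0 0.003 -0.0395 0 1" --pt "0 0 0 0.0045 -0.044 0 1" --pt "0 0 0 0.0065 -0.0485 0 1" --pt "0 0 0 0.0085 -0.053 0 1" --pt "0 0 0 0.0085 -0.053 0 1"

```text
time_s: 8.45
tool_pos: [0.4754, 0.1614, 0.0551]
eef_rot: [3.141, -0.002, -0.004]
ft_force: [-0.1, -0.3, 0.1]
finger_gap: 0.0
```

```bash
python3 - <<'E'
from h import *
path(list(range(156,193,3)))
b=viewer.snapshot("scene")[:,:,::-1].copy(); cv2.imwrite("pics/scene6.png",b)
b=cv2.resize(b[180:280,300:430],None,fx=6,fy=6,interpolation=cv2.INTER_CUBIC); b=np.clip(b.astype(float)*1.6,0,255).astype(np.uint8)
cv2.imwrite("pics/e6.png",b)
E
```

```text
[0.4754 0.1614 0.0551] [ 3.1409 -0.0019 -0.0037] [-0.1321 -0.2713  0.1341] 8.45
156 [-0.5  1.   0. ]
159 [ 1.5 -3.5  0. ]
162 [ 4.  -7.5  0. ]
165 [  7. -12.   0.]
168 [  9.5 -16.    0. ]
171 [ 13.  -19.5   0. ]
174 [ 16.  -23.5   0. ]
177 [ 20. -27.   0.]
180 [ 23.5 -30.    0. ]
183 [ 27.5 -33.5   0. ]
186 [ 31.5 -36.    0. ]
189 [ 35.5 -39.    0. ]
192 [ 40.  -41.5   0. ]
```

View pics/e6.png

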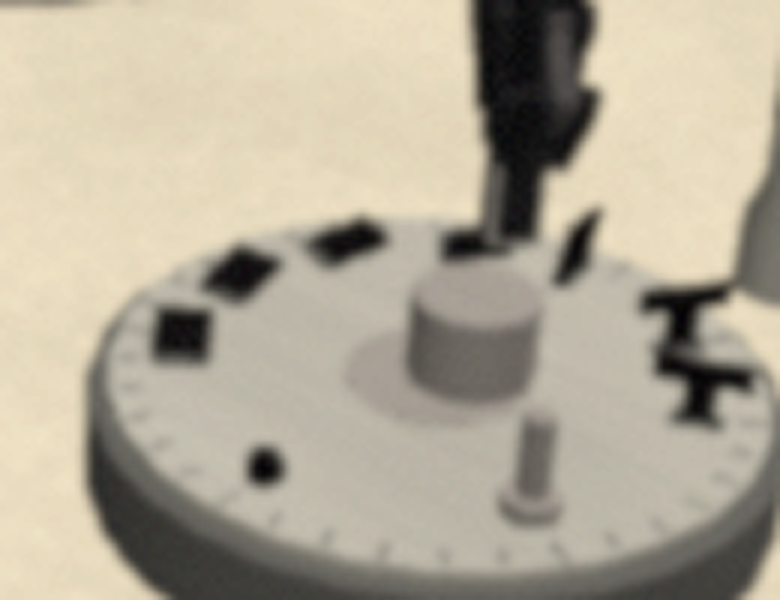

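Tab 4 is down at (470,243) and tab 5 stands just ahead. I'll sweep tab 5, stop at 188° (about 18 mm short of tab 6), then lift straight up.

Call:
move_arm --pt "0 0 0 0.0015 -0.0035 0 1" --pt "0 0 0 0.004 -0.0075 0 1" --pt "0 0 0 0.007 -0.012 0 1" --pt "0 0 0 0.0095 -0.016 0 1" --pt "0 0 0 0.013 -0.0195 0 1" --pt "0 0 0 0.016 -0.0235 0 1" --pt "0 0 0 0.02 -0.027 0 1" --pt "0 0 0 0.0235 -0.03 0 1" --pt "0 0 0 0.0275 -0.0335 0 1" --pt "0 0 0 0.031 -0.036 0 1" --pt "0 0 0 0.0335 -0.0375 0 1" --pt "0 0 0 0.034 -0.038 0 1" --pt "0 0 0 0.034 -0.038 0 1" --pt "0 0 0 0.034 -0.038 -0.005 1" --pt "0 0 0 0.034 -0.038 -0.015 1" --pt "0 0 0 0.034 -0.038 -0.03 1" --pt "0 0 0 0.034 -0.038 -0.045 1" --pt "0 0 0 0.034 -0.038 -0.065 1" --pt "0 0 0 0.034 -0.038 -0.085 1" --pt "0 0 0 0.034 -0.038 -0.1 1"

```text
time_s: 10.17
tool_pos: [0.5093, 0.199, 0.1575]
eef_rot: [3.141, -0.003, -0.004]
ft_force: [0.6, -0.6, 1.0]
finger_gap: 0.0
```

```bash
python3 - <<'E'
from h import *
print(robot.state()["tool_pos"])
b=viewer.snapshot("scene")[:,:,::-1].copy(); cv2.imwrite("pics/scene7.png",b)
b=cv2.resize(b[180:280,300:430],None,fx=6,fy=6,interpolation=cv2.INTER_CUBIC); b=np.clip(b.astype(float)*1.6,0,255).astype(np.uint8)
cv2.imwrite("pics/e7.png",b)
E
```

```text
[0.5093 0.199  0.1575]
```

View pics/e7.png

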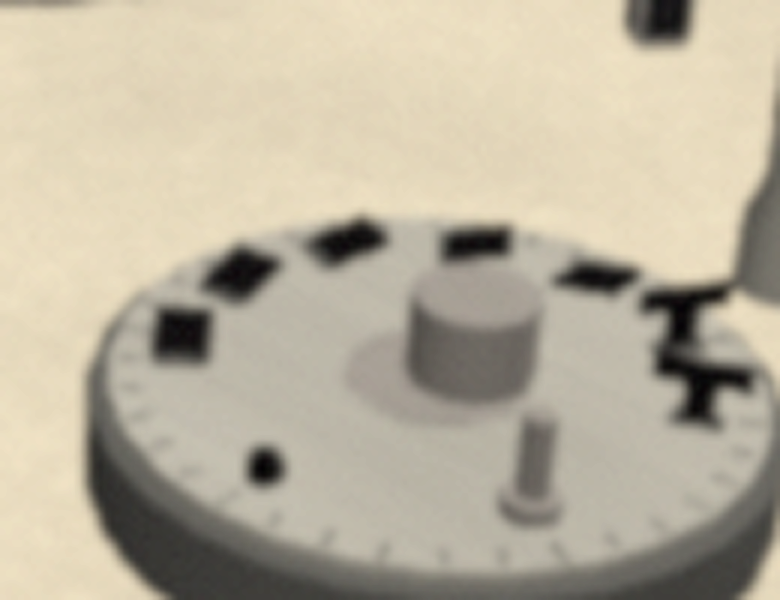

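All five plain tabs are down and both T tabs are standing. I'll rise and move clear for a last check from above.

Call:
move_arm --pt "0 0 0 0 0 -0.015 1" --pt "0 0 0 0 0 -0.035 1" --pt "0 0 0 0 0 -0.055 1" --pt "0 0 0 0 0 -0.075 1" --pt "0 0 0 0 0.015 -0.09 1" --pt "0 0 0 0 0.04 -0.1 1" --pt "0 0 0 0 0.065 -0.1 1" --pt "0 0 0 0 0.09 -0.1 1" --pt "0 0 0 0 0.115 -0.1 1" --pt "0 0 0 0 0.14 -0.1 1" --pt "0 0 0 0 0.165 -0.1 1" --pt "0 0 0 0 0.19 -0.1 1" --pt "0 0 0 0 0.215 -0.1 1" --pt "0 0 0 0 0.24 -0.1 1" --pt "0 0 0 0 0.265 -0.1 1" --pt "0 0 0 0 0.285 -0.1 1" --pt "0 0 0 0 0.3 -0.1 1" --pt "0 0 0 0 0.305 -0.1 1" --pt "0 0 0 0 0.305 -0.1 1" --pt "0 0 0 0 0.305 -0.1 1"

```text
time_s: 11.88
tool_pos: [0.5086, -0.1052, 0.2599]
eef_rot: [-3.14, -0.006, -0.004]
ft_force: [-0.4, 0.5, 0.4]
finger_gap: -0.0002
```

```bash
python3 - <<'E'
from h import *
s=robot.state();print(s["tool_pos"],s["ft_force"],abs(s["dq"]).max(),s["time_s"])
o=[]
for n,(x0,y0,w,h) in (("top",(170,170,170,150)),("scene",(300,180,170,150))):
    im=viewer.snapshot(n)[:,:,::-1].copy(); cv2.imwrite(f"pics/{n}8.png",im)
    o.append(cv2.resize(im[y0:y0+h,x0:x0+w],(395,349),interpolation=cv2.INTER_CUBIC))
cv2.imwrite("pics/e8.png",np.clip(np.hstack(o)*1.5,0,255).astype(np.uint8))
# shift check of loose things, top & scene, phase correlation of patches
def sh(n,c,r=14):
    a=cv2.imread(f"pics/{n}0.png",0).astype(np.float32);b=cv2.imread(f"pics/{n}8.png",0).astype(np.float32)
    s=np.s_[c[1]-r:c[1]+r,c[0]-r:c[0]+r]; return cv2.phaseCorrelate(a[s],b[s],cv2.createHanningWindow((2*r,2*r),cv2.CV_32F)),abs(a[s]-b[s]).mean()
for k,n,c in(("tin","top",(264,248)),("bolt","top",(263,214)),("torch","top",(195,304)),("funnel","top",(193,219)),("jar","top",(458,218)),("tin","scene",(379,235)),("bolt","scene",(389,258)),("torch","scene",(434,205)),("T6/7","scene",(417,240)),("T6","top",(230,254)),("T7","top",(233,234))): print(k,n,sh(n,c))
E
```

```text
[ 0.5086 -0.1052  0.2599] [-0.3625  0.5318  0.3557] 0.017786652346971875 11.8833
tin top (((-0.28711110550155716, -0.09715016680533495), 1.0625349797142876), np.float32(3.7780612))
bolt top (((0.2832794886518073, 0.05205404315409545), 0.9100835620032417), np.float32(3.822704))
torch top (((0.11445623050581588, -0.045112117407647645), 0.943623948627048), np.float32(4.174745))
funnel top (((0.06931489302361804, 0.12744470943153452), 1.2651851442125108), np.float32(4.210459))
jar top (((0.22411618659072552, -0.062286357941808035), 1.0766548654768202), np.float32(3.6096938))
tin scene (((0.1318893023103822, 0.3176498919442743), 0.8932957691616482), np.float32(3.3915815))
bolt scene (((-0.05328919536196075, 0.05960550799544251), 0.9391408522923788), np.float32(0.7895408))
torch scene (((-0.03895141718622064, 0.14497506720144138), 0.9454010481304592), np.float32(0.96938777))
T6/7 scene (((-0.4108882616420342, 0.06408903721834491), 0.9026403342352973), np.float32(1.6045918))
T6 top (((0.10523791366687796, 0.06739557343499314), 0.969711049662696), np.float32(3.9464285))
T7 top (((-0.10589125235740227, 0.05439730316184388), 0.8505312962002224), np.float32(3.7614796))
```

View pics/e8.png

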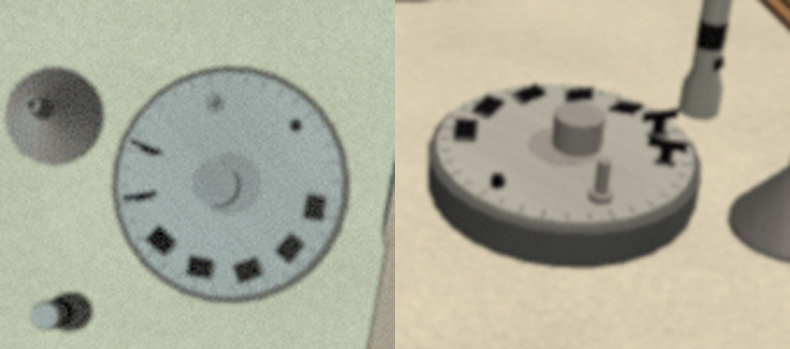

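The five plain tabs are folded flat in both views, the T tabs are upright, and tin, bolt, torch and funnel show sub-pixel shifts only, within noise. The arm is clear and still, so I'm handing in.

```bash
python3 -c "
from plant import robot
print(robot.sign_off())"
```

```text
the job is handed in; nothing more can be done
None
```

The lighting period is set: tabs 1 to 5 were folded down in order, clockwise from the post, and the job is handed in. The last measured time was 11.9 s, against the 43 s limit.

- **Method:** I located the timer from both cameras, with its centre at about (0.560, 0.119) and yaw at -50°. The measured face height was 46 mm, matching the text. I swept the shut fingertips round the 95 mm ring about 9 mm above the face, stopped at 188°, roughly 18 mm short of tab 6, and lifted clear.
- **Tabs:** In the last pictures from both views, all five plain tabs lie flat and both T-headed tabs stand. I checked that they were down by eye and did not measure their fold angles.
- **Other things:** The tin, bolt, torch, funnel and jar shifted by less than 0.4 px against the first pictures, which is within noise. I did not run that comparison on the applicator or tub, but the arm went nowhere near the tub and stayed well above the bench on its way in.
- **Forces:** The readings at the end of each move never passed about 1 N on any axis.
- **Disagreement:** Part-way through, the top view showed a dark block beside tab 1. It moved with the arm, so it was a fixture on the hand and not on the dial. No other check failed or disagreed.

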